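# Clamp a gift box of tea glasses in the packing jig

## Task

Using only the outside of the fingers, push the open gift box of tea glasses along its channel until it is fully home against the metal stop of the packing jig; then flip the clamp's red handle over past centre so that the clamp snaps shut and its rubber pad holds the box down. Grip and lift nothing, and leave the loose tea glass, the tape roll and the jar where they stand.

Things in the scene. Friction and masses are not known exactly. Their poses are not given: they have to be found in the camera images.
- jig: Fixed packing jig: plywood board 200 (x) x 410 (y) x 12 mm. Origin under the board's centre at table level, z up, +y along the channel from its open end to the stop. Two aluminium rails (inner faces at x = +-64 mm, y -190 to 100 mm, tops 34 mm above the table) form the channel. The clamp stands behind the stop; nothing stands beyond the clamp on the +y side.
- stop_face (a point): Point on the face of the metal stop that closes the channel (x = 0, y = 85 mm in the jig), 44.5 mm above the table; axes as the jig's. The stop is 20 mm thick, its top 52 mm above the table. The box is home when carton_front meets this point.
- carton_mid (a point): Centre of the open gift box: white carton 120 (x) x 200 (y) x 65 mm, walls 4 mm, navy dividers, six gold-rimmed tea glasses fixed in it, 0.45 to 0.85 kg. It lies loose on the jig's board between the rails, 4 mm play each side, so this point is 44.5 mm above the table. y points to the stop; it starts 40 to 85 mm short of it. At the +y end a flat navy deck, 36 mm wide, lies level with the rim.
- carton_front (a point): Middle of the box's +y end face (100 mm from carton_mid), 32.5 mm above its underside; it meets stop_face when home.
- carton_back (a point): Middle of the box's -y end face, the plain white wall to push on, 32.5 mm above its underside; the rails leave this end open.
- clamp (a joint): Clamp lever, hinged along the jig's x. 0 = open: handle leans 0.65 rad from upright to the jig's +y, arm points up. Grows as the handle swings over the top to -y. A spring drives it back to 0 below centre (0.65, handle upright) and shut above it. It takes about 12 N on the bar to start, falling to none at centre. Shut on the box: about 1.30; without the box it runs to 1.40 and bars the box's way.
- clamp_bar (a point): Centre of the red cross bar on the clamp handle: 70 mm long along the jig's x, 16 mm thick, 100 mm from the hinge. Open, it is about 180 mm above the table, 60 mm to the +y side of the hinge; upright, 200 mm up; shut, about 60 mm to the -y side. A steel shaft 12 mm thick leads from it down to the hinge.
- clamp_hinge (a point): Point on the clamp's hinge axis (x = 0, y = 135 mm in the jig), 100 mm above the table, between two steel cheeks 34 mm apart overall that stand to 110 mm.
- clamp_pad: Black rubber pad, 20 mm across and 11 mm thick, under the end of the clamp arm; origin at its centre. Shut, it presses on the box's deck about 20 mm from the end face, with about 8 N.
- tea_glass_mid (a point): Loose tea glass, 58 mm across at its gold rim, 60 mm tall; point half-way up. Bystander: leave alone.
- tape_roll_mid (a point): Roll of brown tape lying flat, 80 mm across, 45 mm tall; point at its centre. Bystander: leave alone.
- jar_mid (a point): Small amber glass jar with brass cap, 48 mm across, 75 mm tall; point half-way up. Bystander: leave alone.

How it is judged:
By the outcome, as a careful person would: the job done as asked, in the order asked, and still so for the second after the job is handed in, with the robot touching nothing.
It also fails if it takes over 51 s, if anything falls off the work surface, if the arm or the gripper's body presses on something with over 40 N, if the wrist force passes 120 N, or if a joint passes its speed limit or range.

## Robot

A 6-joint arm with a two-finger parallel gripper is mounted at the origin on the work surface. World frame = base frame: x ahead of the robot, y to its left, z up, the work surface at z = 0. Lengths are in m, angles in rad, forces in N, time in s.
With the tool pointing down it reaches from about 0.35 to 0.975 m from the base axis. Payload 4.9 kg.
Tool frame: the origin (TCP) lies midway between the tips of the shut fingers; the grasp point (between the pads) lies ctrl.tcp_to_grasp behind it (ctrl.tcp_to_grasp is the distance from the TCP to the grasp point, in m); z points along the fingers, y is the direction in which the jaws open and shut (so a half turn about z gives the same grasp; the last joint's range is limited). The gripper opens to 85 mm and grips with 20 to 120 N. Pads are 22 mm wide; open, the fingers measure 114 mm over their backs; the gripper's body (76 mm by 85 mm) begins 54 mm behind the grasp point. The pads swing forward as they close: fully open they stand 13 mm farther back than shut.
Start: joints at [-1.409, 0.053, 1.613, -0, 1.476, -0.119], TCP at [0.173, -0.601, 0.231] pointing down, gripper open.
Joint ranges: [-3.01, 3.01], [-1.01, 2.22], [0.06, 2.58], [-1.02, 4.17], [0.09, 2.62], [-3.14, 3.14]. Speed limits (rad/s): [2.57, 2.57, 3.14, 3.14, 3.14, 3.14].

## Interface

Orientations are given as a rotation vector (axis times angle).
In Python, from station import ctrl, get_image, calibration, finish_job, models gives the robot as it stands.
- The arm moves only by the shell command python3 -m creep 'ROWS' [FORCE]. ROWS is JSON, a list of rows, each a list of 7 numbers: the opening, from 0 (shut) to 1 (fully open), then the shift along the tool's x, y, z in m, then the turn, a rotation vector about the tool's x, y, z in degrees. A call has 1 to 20 rows; each row shifts and turns the commanded pose from where the row before left it, along the tool's axes as they then stand; what a row does not reach is not made up. A row lasts 1/10 s, in which the tool goes at most 50 mm and 8.59 degrees, less where a joint would pass 70% of its speed; a pose out of reach is approached as far as the arm can. A call with a gripper value outside its range is refused whole. The fingers move at their own pace and stop on an object; FORCE is the grip in N (left out, the last holds). Time passes only in rows, so rows that do not move let the fingers close. It gives the time, the measured TCP pose, the force and the opening at its end, in the units of the state.
- ctrl.get_obs(): the state, without advancing time (a new reading comes with each control period).
- get_image(name): name is "scene" or "top" or "wrist"; returns the picture (384x512x3 uint8, red, green, blue); there is no depth.
- calibration(name): a dict with "mtx" (3x3 intrinsics, pixels), "k1" (the pictures are not rectified: a ray, as slopes to the right and down, at radius r is drawn at 1 + k1 r^2 times it, then the intrinsics apply), "R" (3x3) and "t" (3): a world point X has camera coordinates R X + t. Camera axes: x right, y down, z forward; pixel columns grow to the right and rows downward; lengths in m; the calibration is good to about 2 mm. A picture is of the moment at which its call begins: read the wrist's pose just before it. calibration takes no time and is no camera call; for the wrist camera it gives the pose at the moment of the call.
- finish_job(): hands the job in, once; it reports no verdict.
Trained networks look in the newest picture that a camera, given by its name, has taken for a name from the list of things; names that differ only in an ending like _2 or _b are one class to them, and where a whole thing is asked for, a point or a joint stands for the part that bears it (a point fixed in the world has none). Each returns a list of dicts, best first, with "conf" (0 to 1); they miss things now and then, are a little off and sometimes report something else, mostly with a low value. They report only what shows in the picture. A call takes as long as a camera call.
- models.search_frame(camera, name): "extent" ([left, top, right, bottom] in pixels, round what is visible of it).
The state is a dict: "t": time; "q": joint angles; "dq": joint speeds; "effort": joint torques, N m; "tool_pos": TCP position; "tool_rot": TCP orientation; "contact_force": force on the tool from outside, world axes, zero at the start; "wrist_torque": the same for the moment, N m; "opening": finger opening in m.
Only numpy, scipy, OpenCV 4.12 (cv2) and the standard library are available. Lean on these libraries where they do the work, as an engineer would, in place of code of your own. Each camera call takes 0.05 s, during which the arm holds its last target. There are 200 camera calls.

## Working session

There is one attempt and no reset: what is moved stays moved. The work goes in short steps, Python scripts to look and compute and a shell command to move; the robot and the scene stay as the last step left them, time stands still between calls to the robot, and variables do not carry over. Pictures are saved under pics/ and viewed, about 8 in all and at most 12, crops included, and the job is handed in when it is done.

```bash
ls; mkdir -p pics
cat > h.py <<'E'
import numpy as np,cv2
from station import ctrl,get_image,calibration,finish_job,models
from scipy.spatial.transform import Rotation as Ro
def snap(n,f):
    im=get_image(n); cv2.imwrite(f,im[:,:,::-1]); return im
def proj(n,X):
    c=calibration(n);X=np.atleast_2d(X)@np.array(c["R"]).T+c["t"]
    s=X[:,:2]/X[:,2:];r2=(s**2).sum(1,keepdims=True);s=s*(1+c["k1"]*r2)
    m=np.array(c["mtx"]);return s@m[:2,:2].T+m[:2,2]
def onz(n,uv,z):
    c=calibration(n);m=np.array(c["mtx"]);R=np.array(c["R"])
    d=(np.array(uv,float)-m[:2,2])@np.linalg.inv(m[:2,:2]).T
    s=d.copy()
    for _ in range(20): s=d/(1+c["k1"]*(s@s))
    ray=R.T@np.array([*s,1]);o=-R.T@np.array(c["t"])
    return o+ray*(z-o[2])/ray[2]
E
python3 - <<'E'
from h import *
o=ctrl.get_obs();print(o);print(ctrl.tcp_to_grasp)
for n in("top","scene"):
    snap(n,f"pics/{n}0.png");print(n,calibration(n))
    for k in("jig","carton_mid","clamp","clamp_bar","clamp_pad","tea_glass_mid","tape_roll_mid","jar_mid","stop_face"):
        try: print(n,k,[(np.round(d["extent"]).tolist(),round(d["conf"],2)) for d in models.search_frame(n,k)[:2]])
        except Exception as e: print(k,e)
E
```

```text
pics
{'t': 0.0, 'q': array([-1.40900457e+00,  5.33653876e-02,  1.61429160e+00, -2.53342889e-06,
        1.47598164e+00, -1.18984253e-01]), 'dq': array([7.89142197e-04, 6.32953473e-04, 1.11426451e-05, 2.77091474e-03,
       1.43096915e-03, 1.20760000e-03]), 'effort': array([ 7.81896506e-04, -3.93678296e+01, -3.70175064e+01, -3.86977251e-05,
        6.99349330e-03,  3.57661687e-07]), 'tool_pos': array([ 0.17309741, -0.59990944,  0.23005916]), 'tool_rot': array([-3.10865958e+00, -4.39308780e-01,  7.26953990e-05]), 'contact_force': array([0.56559059, 0.12657956, 0.25031094]), 'wrist_torque': array([ 0.03932194, -0.00511778, -0.02109791]), 'opening': 0.08567122388640966}
0.0187
top {'mtx': array([[437.60046505,   0.        , 254.53809966],
       [  0.        , 437.60046505, 192.65875574],
       [  0.        ,   0.        ,   1.        ]]), 'k1': 0.0066777536971511665, 'R': array([[-2.47750253e-03, -9.99474684e-01,  3.23143541e-02],
       [-9.96165874e-01, -3.59169010e-04, -8.74838407e-02],
       [ 8.74494904e-02, -3.24071982e-02, -9.95641683e-01]]), 't': array([0.01862064, 0.63431512,
[... 754 characters left out ...]
712262,  0.02063331],
       [ 0.47705721,  0.49796397, -0.72418803],
       [-0.52236437, -0.50200547, -0.68929382]]), 't': array([ 0.40221415, -0.19833773,  1.23844043])}
scene jig [([164.0, 176.0, 328.0, 275.0], 0.6)]
scene carton_mid [([184.0, 150.0, 270.0, 225.0], 0.74)]
scene clamp [([273.0, 174.0, 326.0, 204.0], 0.68)]
scene clamp_bar [([273.0, 176.0, 324.0, 206.0], 0.83)]
scene clamp_pad [([273.0, 176.0, 275.0, 182.0], 0.6)]
scene tea_glass_mid [([228.0, 242.0, 257.0, 283.0], 0.79)]
scene tape_roll_mid [([176.0, 215.0, 212.0, 254.0], 0.83)]
scene jar_mid [([151.0, 188.0, 173.0, 218.0], 0.96), ([275.0, 172.0, 326.0, 205.0], 0.61)]
scene stop_face [([162.0, 174.0, 331.0, 276.0], 0.74)]
```

View pics/top0.png

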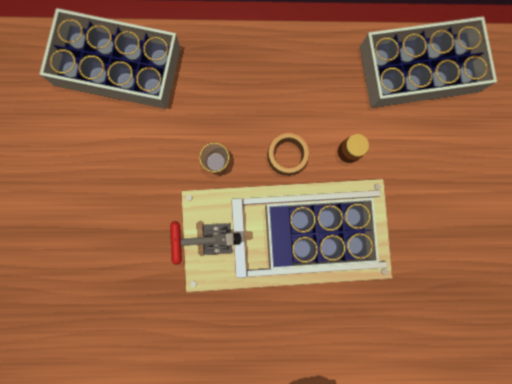

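View pics/scene0.png

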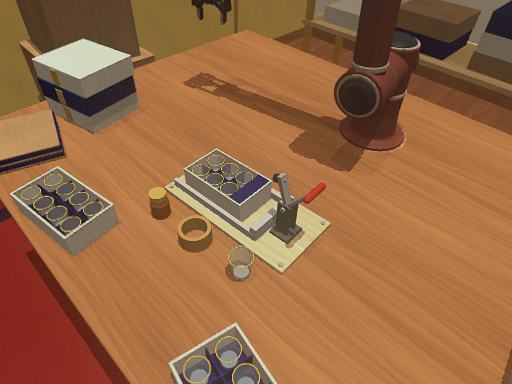

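The top view shows the jig with its stop to the left (world +y). Board corners are near (182,192), (385,180), (391,278) and (187,291), and the red bar is near (176,243). The box rim runs from about x=268 to 378. The bystanders stand on the far (+x) side of the jig.

Run:
```python
from h import *
C=[onz("top",p,.012) for p in [(182,192),(385,180),(391,278),(187,291)]]
print(np.round(C,4)); c=np.mean(C,0); d=(C[0]+C[3]-C[1]-C[2]);yaw=np.arctan2(d[1],d[0]); print("c",c,"yaw y axis deg",np.degrees(yaw), [np.linalg.norm(C[i]-C[(i+1)%4]) for i in range(4)])
y=np.array([np.cos(yaw),np.sin(yaw),0]);x=np.array([y[1],-y[0],0])
J=lambda a,b,z:np.array([c[0],c[1],0])+a*x+b*y+[0,0,z]
for n,z in (((268,205),.077),((376,200),.077),((378,262),.077),((271,267),.077),((176,243),.18)):
    p=onz("top",n,z)-J(0,0,0);print(n,np.round(p+J(0,0,0),4),"jig",np.round([p@x,p@y],4))
print("x",x,"hinge",J(0,.135,.1),"stop",J(0,.085,.0445),"bar",J(0,.195,.18), "tip back rail end",J(0,-.19,.0))
for n in("scene","top"): print(np.round(proj(n,[J(0,.135,.1),J(0,.195,.18),J(-.1,-.205,.012),J(.1,.205,.012),J(.1,-.205,.012),J(-.1,.205,.012)])))
im=cv2.imread("pics/top0.png")[165:310,150:410];cv2.imwrite("pics/c0.png",cv2.resize(im,None,fx=3,fy=3,interpolation=2))
for n in range(2):
  pass
```

```text
[[ 0.637   0.1623  0.012 ]
 [ 0.6616 -0.2477  0.012 ]
 [ 0.4652 -0.254   0.012 ]
 [ 0.4424  0.1502  0.012 ]]
c [ 0.55154825 -0.04728592  0.012     ] yaw y axis deg 93.33458197617935 [np.float64(0.41069216902012884), np.float64(0.19647473498035106), np.float64(0.40481449997399277), np.float64(0.19492580932692952)]
(268, 205) [ 0.607  -0.0054  0.077 ] jig [0.0578 0.0386]
(376, 200) [ 0.6163 -0.2078  0.077 ] jig [ 0.0553 -0.164 ]
(378, 262) [ 0.5015 -0.2083  0.077 ] jig [-0.0594 -0.1579]
(271, 267) [ 0.4933 -0.0103  0.077 ] jig [-0.056   0.0403]
(176, 243) [0.5403 0.1485 0.18  ] jig [1.000e-04 1.961e-01]
x [0.99830689 0.05816658 0.        ] hinge [0.54369576 0.08748551 0.1       ] stop [0.54660409 0.03757016 0.0445    ] bar [0.54020577 0.14738392 0.18      ] tip back rail end [ 0.5625999  -0.23696423  0.        ]
[[287. 205.]
 [314. 192.]
 [216. 153.]
 [281. 271.]
 [164. 186.]
 [331. 222.]]
[[217. 240.]
 [177. 243.]
 [393. 279.]
 [182. 191.]
 [384. 179.]
 [186. 292.]]
```

View pics/c0.png

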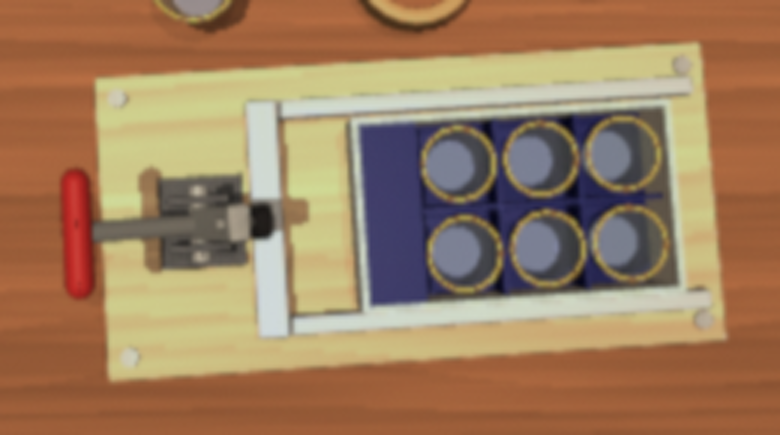

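```bash
python3 -m creep '[[0,0,0,0,0,0,6.37],[0,0,0,0,0,0,6.38],[0,0.03,-0.023,0,0,0,0],[0,0.03,-0.023,0,0,0,0],[0,0.03,-0.023,0,0,0,0],[0,0.03,-0.023,0,0,0,0],[0,0.03,-0.023,0,0,0,0],[0,0.03,-0.023,0,0,0,0],[0,0.03,-0.023,0,0,0,0],[0,0.03,-0.023,0,0,0,0],[0,0.03,-0.023,0,0,0,0],[0,0.03,-0.023,0,0,0,0],[0,0.03,-0.023,0,0,0,0],[0,0.03,-0.023,0,0,0,0],[0,0.03,-0.023,0,0,0,0],[0,0.02,-0.015,0,0,0,0],[0,0,0,0,0,0,0],[0,0,0,0,0,0,0],[0,0,0,0,0,0,0]]'
python3 - <<'E'
from h import *
o=ctrl.get_obs();R=Ro.from_rotvec(o["tool_rot"]).as_matrix()
print(R.round(3),o["tool_pos"])
y=np.array([-.0582,.9983,0]);c=np.array([.5515,-.0473,0])
t=c-.2155*y+[0,0,.03];print("delta tool",R.T@(t-o["tool_pos"]))
snap("wrist","pics/w1.png")
E
```

```text
t: 2.9
tool_pos: [0.5636, -0.2638, 0.2312]
tool_rot: [3.14, 0.09, -0.001]
contact_force: [-0.6, 0.1, 0.0]
opening: -0.0002
[[ 0.998  0.057 -0.   ]
 [ 0.057 -0.998 -0.   ]
 [-0.     0.    -1.   ]] [ 0.56361662 -0.26377565  0.23124431]
delta tool [ 0.00058518 -0.00135494  0.20124382]
```

View pics/w1.png

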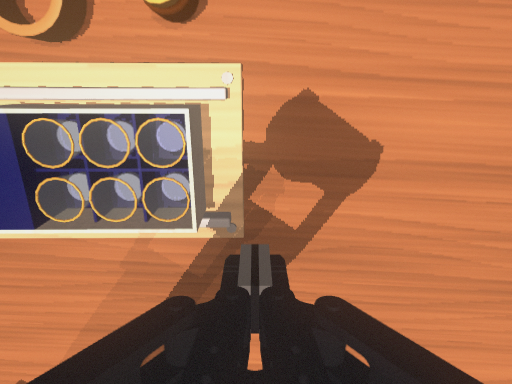

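The wrist view shows the shut fingers clear to the right of the box. The box's back rim runs from (190,110) to (197,231), and the board edges are nearly parallel to the image axes. I'll check this rim position and then descend.

```bash
python3 - <<'E'
from h import *
for p,z in(((190,110),.077),((197,231),.077),((243,63),.012),((243,236),.012)):print(onz("wrist",p,z))
E
python3 -m creep '[[0,0,0,0.03,0,0,0],[0,0,0,0.03,0,0,0],[0,0,0,0.03,0,0,0],[0,0,0,0.03,0,0,0],[0,0,0,0.03,0,0,0],[0,0,0,0.03,0,0,0],[0,0,0,0.02,0,0,0],[0,0,0,0,0,0,0],[0,0,0,0,0,0,0]]'
```

```text
[ 0.62133011 -0.20409748  0.077     ]
[ 0.50414342 -0.21036912  0.077     ]
[ 0.66589498 -0.24676995  0.012     ]
[ 0.4694224  -0.25587392  0.012     ]
t: 3.85
tool_pos: [0.5639, -0.2639, 0.0317]
tool_rot: [3.14, 0.09, -0.0]
contact_force: [0.3, 0.5, 0.5]
opening: -0.0002
```

```bash
python3 -m creep '[[0,0,-0.01,0,0,0,0],[0,0,-0.01,0,0,0,0],[0,0,-0.01,0,0,0,0],[0,0,-0.004,0,0,0,0],[0,0,-0.004,0,0,0,0],[0,0,-0.004,0,0,0,0],[0,0,-0.004,0,0,0,0],[0,0,-0.004,0,0,0,0],[0,0,-0.004,0,0,0,0]]'; python3 -m creep '[[0,0,-0.004,0,0,0,0],[0,0,-0.004,0,0,0,0],[0,0,-0.004,0,0,0,0],[0,0,-0.004,0,0,0,0],[0,0,-0.004,0,0,0,0]]'
```

```text
t: 4.75
tool_pos: [0.5624, -0.2107, 0.0331]
tool_rot: [3.136, 0.092, 0.005]
contact_force: [0.8, -6.0, 2.6]
opening: 0.0001
t: 5.25
tool_pos: [0.5612, -0.1907, 0.0331]
tool_rot: [3.136, 0.092, 0.005]
contact_force: [0.0, -5.9, 3.1]
opening: -0.0001
```

```bash
python3 -m creep '[[0,0,-0.003,0,0,0,0],[0,0,-0.003,0,0,0,0],[0,0,-0.003,0,0,0,0]]'; python3 -m creep '[[0,0,-0.002,0,0,0,0]]';python3 -m creep '[[0,0,-0.002,0,0,0,0]]'
```

```text
t: 5.55
tool_pos: [0.5613, -0.1836, 0.034]
tool_rot: [3.132, 0.093, 0.007]
contact_force: [-1.4, -13.9, 5.5]
opening: -0.0
t: 5.65
tool_pos: [0.5616, -0.1824, 0.0347]
tool_rot: [3.13, 0.093, 0.008]
contact_force: [-1.2, -15.1, 7.0]
opening: -0.0001
t: 5.75
tool_pos: [0.5619, -0.1813, 0.0352]
tool_rot: [3.129, 0.093, 0.01]
contact_force: [-0.7, -17.1, 7.6]
opening: -0.0005
```

Run:
```python
from h import *
im=snap("top","pics/t2.png")[165:310,150:410,::-1];cv2.imwrite("pics/c2.png",cv2.resize(im,None,fx=3,fy=3,interpolation=2))
print([(d["extent"],d["conf"]) for d in models.search_frame("top","carton_mid")[:2]])
```

```text
[([238.4, 198.5, 353.8, 271.2], 0.81)]
```

View pics/c2.png

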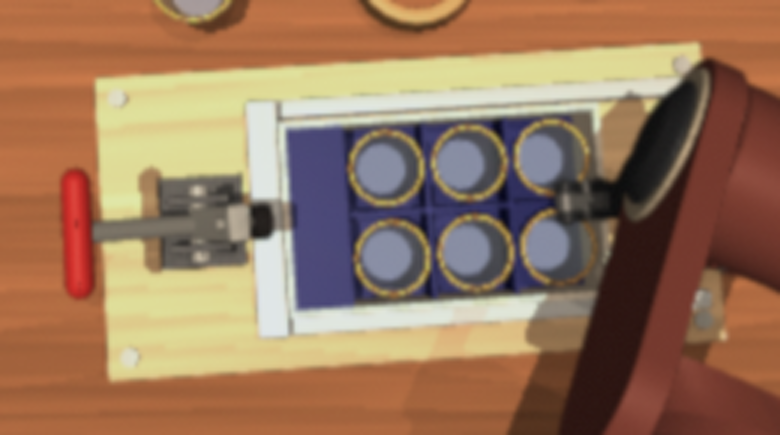

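```bash
python3 - <<'E'
from h import *
c=np.array([.553,-.047,0]);a=np.radians(93.1);y=np.array([np.cos(a),np.sin(a),0]);x=np.array([y[1],-y[0],0])
P=lambda a,b,z:c+a*x+b*y+[0,0,z]
k=lambda q:((proj("top",q)-[150,165]+.5)*3).round(1).tolist()
print("stop top edge",k([P(-.06,.085,.052),P(.06,.085,.052)]),"rim home",k([P(-.06,.085,.077),P(.06,.085,.077)]),"stop far edge",k([P(-.06,.105,.052),P(.06,.105,.052)]))
im=cv2.imread("pics/t2.png").astype(int);
for r in(205,215,255,262):print(r,im[r,232:256].sum(1).tolist())
im=cv2.imread("pics/top0.png").astype(int);
for r in(215,255):print(r,im[r,226:280].sum(1).tolist())
E
python3 -m creep '[[0,0,-0.003,0,0,0,0],[0,0,-0.003,0,0,0,0]]'
```

```text
stop top edge [[290.4, 312.3], [280.1, 121.8]] rim home [[291.0, 315.8], [280.3, 119.4]] stop far edge [[258.6, 314.2], [248.6, 123.6]]
205 [617, 668, 679, 678, 677, 676, 677, 678, 677, 636, 487, 473, 510, 549, 563, 579, 592, 594, 599, 610, 616, 622, 626, 628]
215 [532, 647, 679, 680, 679, 679, 678, 678, 678, 660, 591, 613, 621, 469, 317, 273, 269, 269, 266, 266, 264, 264, 264, 264]
255 [571, 554, 542, 639, 679, 684, 683, 684, 684, 683, 682, 676, 626, 549, 616, 563, 385, 281, 272, 272, 270, 271, 270, 271]
262 [579, 573, 557, 579, 666, 684, 683, 684, 685, 684, 683, 679, 645, 554, 634, 633, 458, 310, 275, 271, 270, 270, 270, 269]
215 [546, 544, 545, 544, 538, 502, 486, 592, 633, 635, 635, 633, 632, 634, 633, 611, 526, 406, 356, 403, 507, 543, 546, 547, 546, 546, 544, 543, 544, 544, 543, 546, 543, 544, 543, 542, 534, 517, 491, 396, 319, 423, 560, 522, 348, 241, 231, 228, 229, 227, 228, 227, 225, 227]
255 [516, 517, 518, 518, 517, 520, 521, 507, 495, 583, 633, 640, 641, 642, 643, 641, 639, 633, 577, 398, 323, 378, 485, 520, 525, 523, 525, 524, 525, 526, 526, 526, 525, 526, 526, 523, 525, 523, 520, 508, 499, 461, 337, 344, 504, 564, 457, 302, 238, 233, 231, 230, 230, 229]
t: 6.05
tool_pos: [0.5628, -0.1781, 0.037]
tool_rot: [3.123, 0.092, 0.014]
contact_force: [-1.7, -26.4, 11.5]
opening: 0.0002
```

```bash
python3 -m creep '[[0,0,0.005,0,0,0,0],[0,0,0.01,0,0,0,0],[0,0,0.02,0,0,0,0],[0,0,0.015,0,0,0,0],[0,0,0,-0.04,0,0,0],[0,0,0,-0.04,0,0,0],[0,0,0,-0.04,0,0,0],[0,0,0,-0.04,0,0,0],[0,0,0,-0.04,0,0,0],[0,0,0,-0.04,0,0,0],[0,0,0,0,0,0,0],[0,0,0,0,0,0,0]]'
python3 - <<'E'
from h import *
a=snap("top","pics/t3.png")[165:310,150:410,::-1]; b=snap("wrist","pics/w3.png")[:,:,::-1]
cv2.imwrite("pics/c3.png",np.vstack([cv2.resize(a,(512,285),interpolation=2),cv2.resize(b[:300],(512,300))]))
im=a[:,:,::-1].astype(int)
im=get_image("top").astype(int)
for r in(205,215,255,262):print(r,im[r,232:256].sum(1).tolist())
E
```

```text
t: 7.25
tool_pos: [0.562, -0.2211, 0.2722]
tool_rot: [3.139, 0.091, 0.002]
contact_force: [0.8, 0.5, 0.7]
opening: 0.0003
205 [582, 640, 653, 653, 651, 651, 651, 654, 648, 599, 459, 444, 482, 517, 532, 547, 558, 561, 564, 575, 580, 587, 590, 591]
215 [504, 612, 653, 654, 653, 653, 652, 653, 652, 625, 557, 579, 586, 444, 297, 255, 252, 251, 252, 250, 248, 248, 250, 248]
255 [541, 523, 509, 604, 654, 658, 658, 659, 660, 659, 656, 648, 591, 515, 582, 532, 361, 265, 255, 256, 255, 255, 255, 254]
262 [548, 542, 524, 545, 635, 658, 658, 659, 659, 659, 658, 653, 611, 521, 600, 596, 432, 291, 257, 255, 254, 253, 255, 252]
```

View pics/c3.png

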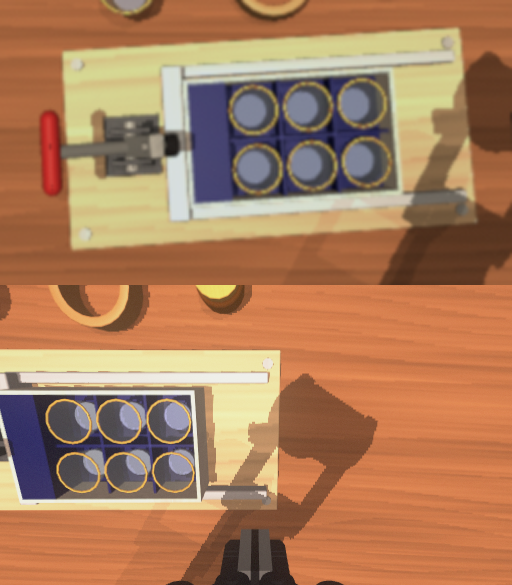

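The top view shows the rim tight against the stop (stop edge at col 241.5, rim at cols 242–244). The pixels did not change under the extra 6 mm of push or after I released it, so the box is home. Next I go over the clamp to its +y side.

```bash
python3 -m creep '[[0,0,-0.03,0,0,0,0],[0,0,-0.03,0,0,0,0],[0,0,-0.03,0,0,0,0],[0,0,-0.03,0,0,0,0],[0,0,-0.03,0,0,0,0],[0,0,-0.03,0,0,0,0],[0,0,-0.03,0,0,0,0],[0,0,-0.03,0,0,0,0],[0,0,-0.03,0,0,0,0],[0,0,-0.03,0,0,0,0],[0,0,-0.03,0,0,0,0],[0,0,-0.03,0,0,0,0],[0,0,-0.03,0,0,0,0],[0,0,-0.032,0,0,0,0],[0,0,0,0,0,0,0],[0,0,0,0,0,0,0]]'
python3 - <<'E'
from h import *
print([(d["extent"],d["conf"]) for n in ["wrist"] for _ in [snap("wrist","pics/w4.png")] for d in models.search_frame("wrist","clamp_bar")[:2]])
E
```

```text
t: 9.0
tool_pos: [0.5364, 0.2011, 0.2693]
tool_rot: [3.139, 0.094, -0.005]
contact_force: [-0.8, 0.3, 0.3]
opening: -0.0001
[([309.3, 149.5, 458.8, 237.0], 0.81)]
```

View pics/w4.png

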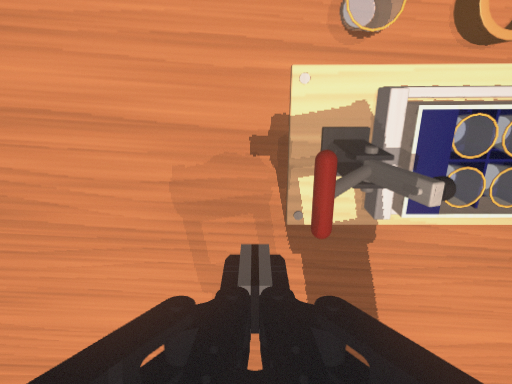

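The wrist view shows the red bar from (326,152) to (322,237), to the -y side of the shut fingers, which are clear of it. I'll check the bar position and then descend.

```bash
python3 - <<'E'
from h import *
print(onz("wrist",(324,195),.182),onz("wrist",(326,152),.182),onz("wrist",(322,237),.182))
E
python3 -m creep '[[0,0,0,0.03,0,0,0],[0,0,0,0.03,0,0,0],[0,0,0,0.03,0,0,0],[0,0,0,0.013,0,0,0],[0,0,0,0,0,0,0],[0,0,0,0,0,0,0]]'
```

```text
[0.54420191 0.14801156 0.182     ] [0.57664154 0.15072748 0.182     ] [0.50956861 0.14517964 0.182     ]
t: 9.7
tool_pos: [0.5378, 0.2007, 0.1694]
tool_rot: [-3.14, -0.09, -0.002]
contact_force: [-0.0, -0.3, -0.3]
opening: -0.0002
```

```bash
python3 -m creep '[[0,0,0.008,0,0,0,0],[0,0,0.008,0,0,0,0],[0,0,0.008,0,0,0,0],[0,0,0.006,0,0,0,0],[0,0,0.006,0,0,0,0],[0,0,0.006,0,0,0,0]]';python3 -m creep '[[0,0,0.006,0,0,0,0],[0,0,0.006,0,0,0,0],[0,0,0.006,0,0,0,0],[0,0,0.006,0,0,0,0]]'
```

```text
t: 10.3
tool_pos: [0.5401, 0.1647, 0.173]
tool_rot: [-3.125, -0.092, -0.004]
contact_force: [-12.1, 22.7, 23.7]
opening: 0.0001
t: 10.7
tool_pos: [0.543, 0.1373, 0.1723]
tool_rot: [-3.135, -0.093, -0.011]
contact_force: [0.3, 4.9, 5.2]
opening: -0.0002
```

```bash
python3 -m creep '[[0,0,0.006,0,0,0,0],[0,0,0.006,0,0,0,0],[0,0,0.006,0,0,0,0],[0,0,0.006,0,0,0,0],[0,0,0.006,0,0,0,0]]';python3 -m creep '[[0,0,0.006,0,0,0,0],[0,0,0.006,0,0,0,0],[0,0,0,0,0,0,0],[0,0,0,0,0,0,0]]'
python3 - <<'E'
from h import *
b=snap("wrist","pics/w5.png")[:,:,::-1];a=snap("scene","pics/s5.png")[130:300,130:360,::-1]
cv2.imwrite("pics/c5.png",np.vstack([b[:300],cv2.resize(a,(512,300))]))
E
```

```text
t: 11.2
tool_pos: [0.5422, 0.1041, 0.1674]
tool_rot: [3.139, 0.091, -0.003]
contact_force: [0.0, -0.3, 0.2]
opening: 0.0001
t: 11.6
tool_pos: [0.5434, 0.093, 0.1682]
tool_rot: [-3.14, -0.091, 0.0]
contact_force: [0.5, 1.2, -0.9]
opening: 0.0001
```

View pics/c5.png

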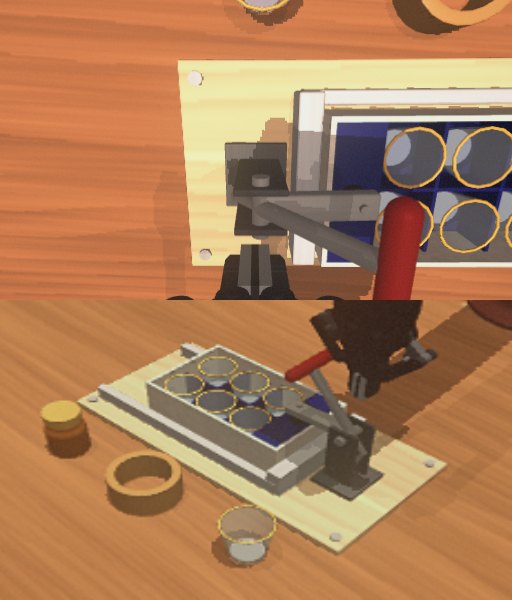

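The handle now lies over on the -y side and the arm is down on the navy deck, so the clamp has snapped shut. I'll back off and make the final check.

```bash
python3 -m creep '[[0,0,-0.02,0,0,0,0],[0,0,-0.03,0,0,0,0],[0,0,-0.03,0,0,0,0],[0,0,-0.03,0,0,0,0],[0,0,0,-0.04,0,0,0],[0,0,-0.03,-0.04,0,0,0],[0,0,-0.03,-0.02,0,0,0],[0,0,0,0,0,0,0],[0,0,0,0,0,0,0],[0,0,0,0,0,0,0]]'
python3 - <<'E'
from h import *
a=snap("top","pics/t6.png")[115:310,150:410,::-1];b=snap("scene","pics/s6.png")[140:300,130:360,::-1]
cv2.imwrite("pics/c6.png",np.vstack([cv2.resize(a,(400,300),interpolation=2),cv2.resize(b,(400,290),interpolation=2)]))
for n in("tea_glass_mid","tape_roll_mid","jar_mid","clamp_bar","carton_mid"):
    snap("top","pics/x.png");print(n,[(d["extent"],d["conf"]) for d in models.search_frame("top",n)[:1]])
c=np.array([.553,-.047,0]);t=np.radians(93.1);y=np.array([np.cos(t),np.sin(t),0])
for th in(1.3,1.4):
    p=c+(.135+.1*np.sin(.65-th))*y+[0,0,.1+.1*np.cos(.65-th)];print(th,proj("top",p),proj("scene",p))
E
```

```text
t: 12.7
tool_pos: [0.5329, 0.2622, 0.2665]
tool_rot: [3.139, 0.091, -0.004]
contact_force: [-0.0, 0.4, -0.1]
opening: 0.0
tea_glass_mid [([201.6, 137.8, 230.7, 172.1], 0.9)]
tape_roll_mid [([266.5, 130.5, 309.0, 176.9], 0.73)]
jar_mid [([338.8, 129.9, 367.2, 164.4], 0.64)]
clamp_bar [([200.3, 219.3, 264.6, 259.9], 0.63)]
carton_mid [([240.9, 197.1, 356.0, 272.9], 0.72)]
1.3 [[251.86684512 237.28345287]] [[268.34025236 166.5571511 ]]
1.4 [[256.46551906 236.95772359]] [[265.56926012 167.26482051]]
```

View pics/c6.png

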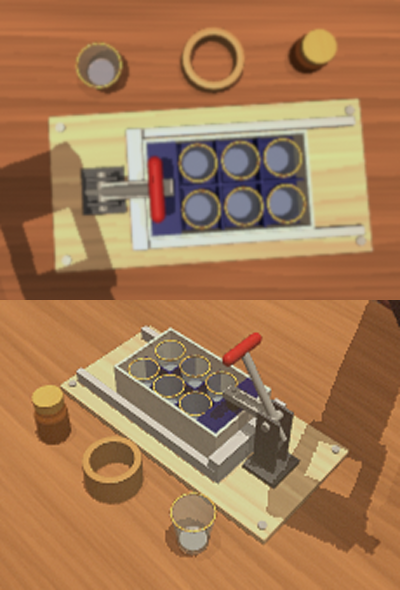

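The bar shows at about (252,238) in the top view. A clamp angle of 1.30 predicts (252,237), so it is shut on the box. The box is still at the stop and the bystanders are where they were.

```bash
python3 -c "from station import finish_job; print(finish_job())"
```

```text
the job is handed in; nothing more can be done
None
```

I pushed the box home against the metal stop with the backs of the shut fingers. I then pushed the red bar over centre from the +y side, and the clamp snapped shut on the box. The job is handed in, after about 13 s of robot time.

**Last checks:**
- **Box:** The rim was tight against the stop in the top view. It did not shift when I pushed the tool a further 6 mm, and it stayed put after I released it. The final view, with the clamp shut, still shows it at the stop.
- **Clamp:** The bar appears where a clamp angle of 1.30 predicts, not 1.40. The arm is down on the navy deck, though I saw the pad's contact only in the pictures and did not measure its force.
- **Bystanders:** The tea glass, tape roll and jar are within a few pixels of where they started.
- **Forces:** The readings peaked at about 26 N pushing the box home and about 35 N when the bar started to move. Both were on the fingers. I only saw the reading at the end of each move. The robot finished clear of everything, with readings near zero.

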